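# Close the runner's end joint and hold the damp meter on it

## Robot

A 6-joint arm with a two-finger parallel gripper is mounted at the origin on the work surface. World frame = base frame: x ahead of the robot, y to its left, z up, the work surface at z = 0. Lengths are in m, angles in rad, forces in N, time in s.
With the tool pointing down it reaches from about 0.375 to 0.975 m from the base axis. Payload 3.8 kg.
Tool frame: the origin (TCP) lies at the very end of the fingers, on their centre line; the grasp point (between the pads) lies 19 mm behind it; z points along the fingers, y is the line along which they close (so a half turn about z gives the same grasp; the last joint's range is limited). The gripper opens to 85 mm and grips with 20 to 120 N. Pads are 22 mm wide; open, the fingers measure 114 mm over their backs; the gripper's body (76 mm by 85 mm) begins 54 mm behind the grasp point. The pads swing forward as they close: fully open they stand 13 mm farther back than shut.
Start: joints at [-1.268, 0.264, 1.604, -0, 1.274, -0.037], TCP at [0.225, -0.636, 0.231] pointing down, gripper open.
Joint ranges: [-2.63, 2.63], [-0.94, 2.18], [0.31, 2.57], [-1.31, 4.45], [0, 2.66], [-2.55, 2.55]. Speed limits (rad/s): [2.57, 2.57, 3.14, 3.14, 3.14, 3.14].

## Interface

Orientations are given as a rotation vector (axis times angle).
In Python, from workcell import bot gives the robot as it stands. The module is installed in compiled form; this text tells all that it offers.
- The arm moves only by the shell command python3 -m jog 'ROWS' [OPENING] [FORCE]. ROWS is a JSON list that holds a single list of rows (three levels of brackets), with 1 to 5 rows, each of 4 numbers: dx, dy, dz in m, then a turn about the tool's z in rad; each row shifts and turns the commanded pose from where the row before left it, along the tool's axes as they then stand; what a row does not reach is not made up. A row lasts 1/8 s, in which the tool goes at most 0.0625 m and 0.188 rad, less where a joint would pass 70% of its speed; a pose out of reach is approached as far as the arm can. OPENING is the opening from 0.0 (shut) to 1.0 (fully open), set as the command begins (- or left out keeps the last). The fingers move at their own pace and stop on an object; FORCE is the grip in N (left out, the last holds). Time passes only in rows, so rows that do not move let the fingers close. It prints the time, the measured TCP pose, the force, the opening and the grip force at its end. Input that does not fit is refused with a message, and nothing moves.
- bot.read_state(): the state, without advancing time (a new reading comes with each control period).
- bot.read_camera(name): name is "side" or "top" or "wrist"; returns the picture (420x560x3 uint8, red, green, blue); there is no depth.
- bot.camera_info(name): a dict with "intrinsics" (3x3 intrinsics, pixels), "extrinsics" (4x4, takes a point from camera to world coordinates). Camera axes: x right, y down, z forward; pixel columns grow to the right and rows downward; lengths in m; the calibration is good to about 2 mm. A picture is of the moment at which its call begins: read the wrist's pose just before it. camera_info takes no time and is no camera call; for the wrist camera it gives the pose at the moment of the call.
- bot.finish_job(): hands the job in; it is judged then, once.
Trained networks look in the newest picture that a camera, given by its name, has taken for a name from the list of things; names that differ only in an ending like _2 or _b are one class to them, and where a whole thing is asked for, a point or a joint stands for the part that bears it (a point fixed in the world has none). Each returns a list of dicts, best first, with "conf" (0 to 1); they miss things now and then, are a little off and sometimes report something else, mostly with a low value. They report only what shows in the picture. A call takes as long as a camera call. They do not tell look-alikes from the thing itself.
- bot.search_frame(camera, thing): "box" ([left, top, right, bottom] in pixels, round what is visible of it).
- bot.regions_of(camera, thing): "pixels" (420x560 bool, what is visible of it) and "box" ([left, top, right, bottom] in pixels, round what is visible of it).
- bot.spot_point(camera, thing): "pixel" ([row, column] in pixels: a listed point, or the origin of a listed thing).
The state is a dict: "time": time; "q": joint angles; "joint_vel": joint speeds; "joint_torque": joint torques, N m; "tool_pos": TCP position; "tcp_rot": TCP orientation; "wrist_force": force on the tool from outside, world axes, zero at the start; "torque": the same for the moment, N m; "width": opening from 0.0 (shut) to 1.0 (fully open); "grip_force": force on a finger pad.
Only numpy, scipy, OpenCV 4.12 (cv2) and the standard library are available. Lean on these libraries where they do the work, as an engineer would, in place of code of your own. Each camera call takes 0.05 s, during which the arm holds its last target. There are 200 camera calls.

## Task

The short end piece of the bamboo runner was pulled off to dry: slide it back until its end butts tight and square against the screwed-down piece, sides flush, so that the two pencilled half rings make one ring. Then draw the damp meter out of its wooden block, stand it upright over the joint with its round foot inside the pencilled ring, and press lightly so that the sprung foot goes about half way in, never hard; leave the jar, pepper grinder and scoop where they are. Finish while still holding the meter there, upright and lightly pressed: do not let go of it or put it down.

Things in the scene. Friction and masses are not known exactly. Their poses are not given: they have to be found in the camera images.
- runner: the screwed-down piece of the runner, a flat grey bamboo strip fixed on the shelf: 60 wide (its x), 240 long (its y), 15 high, with two flush screw heads on top; origin at the centre of its underside, on the shelf (z = 0), z up. Its joint end is the end at y = +120
- fixed_end (a point): middle of the top edge of the runner's joint end (runner frame 0, 120, 15 mm), axes as the runner's: y points out of the end face towards the end piece, z up. It is the centre of the pencilled ring (26 mm across, a thin dark line), of which half is drawn on the runner and half on the end piece
- end_piece: the loose end piece, same bamboo and section: 60 wide (its x), 140 long (its y), 15 high, about 0.1 kg, lying flat on the shelf 30 to 90 mm off the runner's joint end, up to 20 mm to one side, askew by up to 0.25 rad; origin at the centre of its underside, z up. Its end at y = -70 goes against the runner. It can be gripped across its 60 mm width and slid along the shelf
- loose_end (a point): middle of the top edge of the end piece's butting end (end piece frame 0, -70, 15 mm), axes as the end piece's; it meets fixed_end when the joint is closed
- tool_block: oak block fixed on the shelf, 120 (x) by 60 (y) by 60 high, origin at the centre of its underside; the meter stands in a round upright hole, 19 across, at x = -25, y = 0 and is drawn straight up; a dark pencil stub stands in a small hole at x = +35 and rises 34 above the block
- meter: damp meter, 0.14 kg: white handle 36 (x) by 26 (y), 105 tall, display near the top of its -y face; below it a black neck tube 16 across and a steel foot 14 across. Origin at the foot's underside when not pressed, z up along the meter; neck z = 14 to 46, handle z = 46 to 151. At first it stands in the block's hole, its handle resting on the block's top, turned with the block within 0.1 rad
- foot_tip (a point): centre of the underside of the meter's sprung foot, moving with the foot; axes as the meter's
- foot (a joint): how far the sprung foot is pushed into the neck, 0 (out) to 0.007 m (stop); the spring gives 1.5 N when it starts to move and 0.6 N more for each mm (3.9 N at 4 mm)
- jar: empty glass jar with aluminium screw lid, 58 across, 106 tall, standing on the runner 180 to 210 mm from its joint end; origin under its centre
- grinder: wooden pepper grinder, 56 across, 135 tall, standing on the shelf at the far left; origin under its centre
- scoop: green plastic scoop, cup 44 across with a flat handle along its x, lying on a clear acrylic turntable (200 across, 30 high); origin under the cup
There are look-alikes about, which are no part of the job. What is shaped like the meter but red is not meant.

How it is judged:
By the outcome, as a careful person would: the job done as asked, in the order asked, and still so for the second after the job is handed in, while the arm keeps its last pose, push and grip.
It also fails if it takes over 56 s, if anything falls off the work surface, if the arm or the gripper's body presses on something with over 40 N, if the wrist force passes 120 N, or if a joint passes its speed limit or range.

## Working session

There is one attempt and no reset: what is moved stays moved. The work goes in short steps, Python scripts to look and compute and a shell command to move; the robot and the scene stay as the last step left them, time stands still between calls to the robot, and variables do not carry over. Pictures are saved under pics/ and viewed, at most 11 in all, crops included, and the job is handed in when it is done.

```bash
mkdir -p pics; cat > h.py <<'E'
import numpy as np, cv2
from scipy.spatial.transform import Rotation as R
from workcell import bot
def ray(cam,px,z,info=None):
    """px=(col,row) -> world point at height z"""
    i=info or bot.camera_info(cam);K=np.array(i["intrinsics"]);T=np.array(i["extrinsics"])
    d=T[:3,:3]@np.linalg.solve(K,[px[0],px[1],1.]);o=T[:3,3]
    return o+d*(z-o[2])/d[2]
def proj(cam,p,info=None):
    i=info or bot.camera_info(cam);K=np.array(i["intrinsics"]);T=np.linalg.inv(np.array(i["extrinsics"]))
    c=K@(T[:3,:3]@np.asarray(p)+T[:3,3]);return c[:2]/c[2]
def snap(cam,name):
    im=bot.read_camera(cam);cv2.imwrite(f"pics/{name}.png",im[:,:,::-1]);return im
E
python3 - <<'E'
from h import *
np.set_printoptions(precision=4,suppress=True)
a=snap("top","top0");b=snap("side","side0")
cv2.imwrite("pics/both0.png",np.hstack([a,b])[:,:,::-1]) 
im=cv2.resize(np.hstack([a,b]),(800,300));
for c in ("top","side"):
    i=bot.camera_info(c);print(c,np.array(i["intrinsics"]),np.array(i["extrinsics"]))
    for t in ["runner","end_piece","tool_block","meter","jar","grinder","scoop"]:
        print(t,[(np.round(d["box"]),round(d["conf"],2)) for d in bot.search_frame(c,t)][:3])
    for t in ["fixed_end","loose_end","foot_tip","end_piece","runner","tool_block"]:
        print(t,[(np.round(d["pixel"],1),round(d["conf"],2)) for d in bot.spot_point(c,t)][:3])
print(bot.read_state())
E
```

```text
top [[485.3596   0.     275.9676]
 [  0.     485.3596 203.8336]
 [  0.       0.       1.    ]] [[ 0.0175 -0.9871  0.1594  0.373 ]
 [-0.9998 -0.0159  0.0114  0.0311]
 [-0.0087 -0.1596 -0.9871  1.0963]
 [ 0.      0.      0.      1.    ]]
runner [(array([336., 211., 445., 238.]), 0.7)]
end_piece [(array([249., 201., 319., 238.]), 0.62)]
tool_block [(array([121., 204., 162., 263.]), 0.84)]
meter [(array([114., 232., 142., 252.]), 0.89), (array([125., 282., 153., 303.]), 0.8)]
jar [(array([412., 200., 447., 233.]), 0.91)]
grinder [(array([138., 127., 175., 162.]), 0.8)]
scoop [(array([406.,  96., 427., 146.]), 0.8)]
fixed_end [(array([223.2, 334.8]), 0.76)]
loose_end [(array([214.4, 313.1]), 0.63)]
foot_tip []
end_piece [(array([218.4, 281.7]), 0.71)]
runner [(array([224.9, 389.3]), 0.63)]
tool_block [(array([234.4, 144.8]), 0.63)]
side [[466.3646   0.     289.5962]
 [  0.     466.3646 199.2602]
 [  0.       0.       1.    ]] [[-0.879  -0.3652  0.3065  0.1968]
 [-0.4766  0.6887 -0.5464  0.6154]
 [-0.0116 -0.6264 -0.7794  0.881 ]
 [ 0.      0.      0.      1.    ]]
runner [(array([311., 11
[... 471 characters left out ...]
21.2]), 0.62)]
loose_end [(array([186.7, 303.7]), 0.66)]
foot_tip [(array([334.6, 244.9]), 0.49)]
end_piece [(array([210.2, 295.7]), 0.75)]
runner [(array([149.6, 338.2]), 0.89)]
tool_block [(array([330.4, 239.4]), 0.7)]
{'time': 1.4, 'q': array([-1.2679,  0.2639,  1.604 ,  0.    ,  1.2737, -0.0369]), 'joint_vel': array([-0.0004,  0.001 , -0.0015,  0.0007, -0.0006,  0.0007]), 'joint_torque': array([  0.    , -51.5062, -36.771 ,  -0.0001,   0.001 ,  -0.    ]), 'tool_pos': array([ 0.225 , -0.6364,  0.2313]), 'tcp_rot': array([3.0963, 0.5312, 0.    ]), 'wrist_force': array([-0.137 ,  0.4945, -0.1527]), 'torque': array([ 0.024 ,  0.0056, -0.0082]), 'grip_force': 0.0, 'width': 0.9984898937029518}
```

View pics/top0.png

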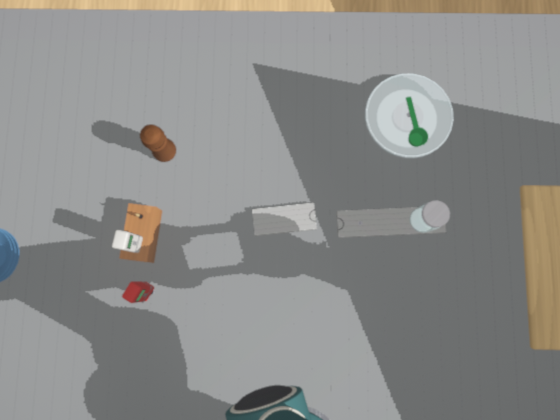

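View pics/side0.png

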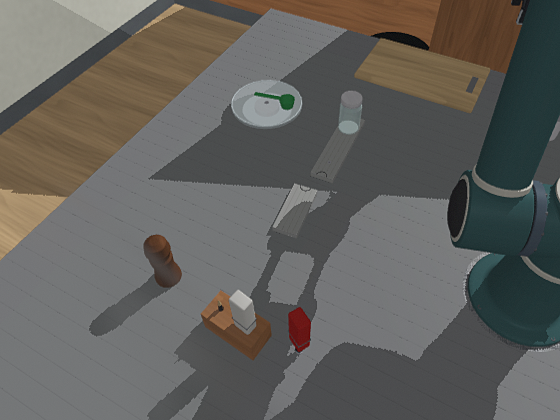

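The top view shows the end piece at about (285,219), the runner with its joint end at (337,222), and the jar standing on the runner at (432,215). The oak block is at (141,233). There are two meter shapes: a white one at (127,241), standing in the block, and a red one at (138,292), standing on the shelf. The white one fits the description and the red is the look-alike. I'll confirm that in a crop.

```bash
python3 - <<'E'
from h import *
np.set_printoptions(precision=4,suppress=True)
im=cv2.imread("pics/side0.png")[270:370,190:330];cv2.imwrite("pics/crop0.png",cv2.resize(im,None,fx=4,fy=4,interpolation=cv2.INTER_CUBIC))
bot.read_camera("top")
for t,z in (("runner",.015),("end_piece",.015),("tool_block",.06),("meter",.15),("jar",.106)):
    for d in bot.regions_of("top",t)[:2]:
        m=d["pixels"].astype(np.uint8)
        c,s,a=cv2.minAreaRect(cv2.findNonZero(m)); bx=cv2.boxPoints((c,s,a))
        print(t,round(d["conf"],2),"c",ray("top",c,z)[:2],"corners",[ray("top",p,z)[:2].round(3) for p in bx])
for px in ((334.8,223.2),(313.1,214.4),(337,222),(316,216)): print(px,ray("top",px,.015))
for px in ((321.2,173.4),(303.7,186.7)): print(px,ray("side",px,.015))
i=bot.camera_info("wrist");s=bot.read_state();Rt=R.from_rotvec(s["tcp_rot"]).as_matrix()
T=np.array(i["extrinsics"]);print(i["intrinsics"],"cam in tool",Rt.T@(T[:3,3]-s["tool_pos"]),Rt.T@T[:3,:3],Rt)
E
```

```text
runner 0.68 c [ 0.5124 -0.2123] corners [array([ 0.535, -0.091]), array([ 0.551, -0.332]), array([ 0.49 , -0.333]), array([ 0.475, -0.093])]
end_piece 0.91 c [0.5144 0.026 ] corners [array([0.538, 0.099]), array([ 0.553, -0.041]), array([ 0.491, -0.047]), array([0.476, 0.092])]
tool_block 0.62 c [0.4734 0.3336] corners [array([0.419, 0.377]), array([0.54 , 0.365]), array([0.529, 0.289]), array([0.408, 0.303])]
meter 0.87 c [0.4479 0.334 ] corners [array([0.436, 0.365]), array([0.473, 0.358]), array([0.46 , 0.303]), array([0.423, 0.31 ])]
meter 0.63 c [ 0.4954 -0.1809] corners [array([ 0.517, -0.074]), array([ 0.529, -0.287]), array([ 0.474, -0.287]), array([ 0.462, -0.076])]
jar 0.62 c [ 0.5123 -0.2722] corners [array([ 0.518, -0.221]), array([ 0.559, -0.3  ]), array([ 0.506, -0.323]), array([ 0.467, -0.245])]
(334.8, 223.2) [ 0.5058 -0.089   0.015 ]
(313.1, 214.4) [ 0.5249 -0.0403  0.015 ]
(337, 222) [ 0.5086 -0.0939  0.015 ]
(316, 216) [ 0.5214 -0.0468  0.015 ]
(321.2, 173.4) [ 0.5072 -0.1011  0.015 ]
(303.7, 186.7) [ 0.5258 -0.0421  0.015 ]
[[310.4216   0.     273.6725]
 [  0.     310.4216 210.968 ]
 [  0.       0.       1.    ]] cam in tool [ 0.0675  0.0006 -0.1424] [[ 0.0003 -0.9639 -0.2663]
 [ 1.      0.0006 -0.0007]
 [ 0.0009 -0.2663  0.9639]] [[ 0.9428  0.3333 -0.    ]
 [ 0.3333 -0.9428  0.    ]
 [-0.     -0.     -1.    ]]
```

View pics/crop0.png

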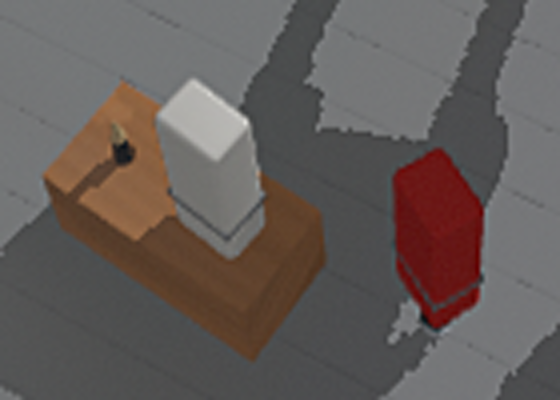

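The crop confirms it: the white meter stands in the oak block and is the one meant. The red one stands beside it and stays put. I'll write a row planner and move the wrist camera over the joint.

```bash
cat >> h.py <<'E'
def plan(x,y,z,yaw,n,cmd=None):
    """rows (tool axes) to TCP x,y,z with tool y axis at world angle yaw (mod pi), tool down; cmd = commanded (x,y,z,yaw) if known"""
    s=bot.read_state();M=R.from_rotvec(s["tcp_rot"]).as_matrix()
    p=np.array(s["tool_pos"]);a=np.arctan2(M[1,1],M[0,1])
    if cmd is not None: p=np.array(cmd[:3],float);a=cmd[3]
    da=(yaw-a+np.pi/2)%np.pi-np.pi/2
    d=(np.array([x,y,z])-p)/n
    print("from",p.round(4),"yaw %.4f dyaw %.3f"%(a,da),"q6 %.2f"%s["q"][5])
    for k in range(n):
        b=a+da*k/n; Y=np.array([np.cos(b),np.sin(b),0]);Z=np.array([0,0,-1]);X=np.cross(Y,Z)
        print([round(float(v),4) for v in (d@X,d@Y,d@Z,-da/n)])
E
python3 -c "
from h import *
plan(.51,0.0,.16,.08,14)"
```

```text
from [ 0.225  -0.6364  0.2313] yaw -1.2310 dyaw 1.311 q6 -0.04
[0.0343, -0.0361, 0.0051, -0.0936]
[0.0376, -0.0327, 0.0051, -0.0936]
[0.0405, -0.029, 0.0051, -0.0936]
[0.043, -0.0251, 0.0051, -0.0936]
[0.0452, -0.021, 0.0051, -0.0936]
[0.0469, -0.0167, 0.0051, -0.0936]
[0.0483, -0.0122, 0.0051, -0.0936]
[0.0492, -0.0077, 0.0051, -0.0936]
[0.0497, -0.003, 0.0051, -0.0936]
[0.0498, 0.0016, 0.0051, -0.0936]
[0.0494, 0.0063, 0.0051, -0.0936]
[0.0486, 0.0109, 0.0051, -0.0936]
[0.0474, 0.0154, 0.0051, -0.0936]
[0.0457, 0.0197, 0.0051, -0.0936]
```

```bash
python3 -m jog '[[[0.034, -0.036, 0, -0.094], [0.038, -0.033, 0, -0.094], [0.04, -0.029, 0, -0.094], [0.043, -0.025, 0, -0.094], [0.045, -0.021, 0, -0.094]]]' 1.0 && python3 -m jog '[[[0.047, -0.017, 0, -0.094], [0.048, -0.012, 0, -0.094], [0.049, -0.008, 0.005, -0.094], [0.05, -0.003, 0.005, -0.094], [0.05, 0.002, 0.01, -0.094]]]' && python3 -m jog '[[[0.05, 0.006, 0.02, -0.094], [0.049, 0.011, 0.02, -0.094], [0.047, 0.015, 0.01, -0.094], [0.045, 0.02, 0, -0.09], [0, 0, 0, 0]]]'
python3 - <<'E'
from h import *
np.set_printoptions(precision=4,suppress=True)
i=bot.camera_info("wrist");snap("wrist","w1");print(bot.read_state()["tool_pos"],bot.read_state()["time"])
for t in ("runner","end_piece"):
    for d in bot.regions_of("wrist",t)[:2]:
        m=d["pixels"].astype(np.uint8);np.save(f"{t}.npy",m)
        bx=cv2.boxPoints(cv2.minAreaRect(cv2.findNonZero(m)))
        print(t,d["conf"],d["box"],[ray("wrist",p,.015,i)[:2].round(4) for p in bx])
for t in ("fixed_end","loose_end"):
    for d in bot.spot_point("wrist",t)[:2]: print(t,d,ray("wrist",d["pixel"][::-1],.015,i)[:2])
E
```

```text
time: 2.33
tool_pos: [0.3267, -0.4079, 0.2315]
tcp_rot: [2.885, 1.241, 0.001]
wrist_force: [-0.2, -0.5, 0.0]
width: 1.005
grip_force: 0.0
time: 2.95
tool_pos: [0.4283, -0.1803, 0.2119]
tcp_rot: [2.516, 1.878, 0.002]
wrist_force: [0.9, -0.6, 0.2]
width: 1.0
grip_force: 0.0
time: 3.58
tool_pos: [0.5091, 0.0033, 0.1614]
tcp_rot: [2.124, 2.314, 0.001]
wrist_force: [-0.4, -0.7, 0.4]
width: 0.999
grip_force: 0.0
[0.5084 0.0018 0.1613] 3.625
end_piece 0.56 [244.2, 95.5, 316.1, 246.2] [array([0.4765, 0.0934]), array([0.5358, 0.0985]), array([ 0.5527, -0.042 ]), array([ 0.4852, -0.0478])]
fixed_end {'pixel': [288.1, 256.6], 'conf': 0.89} [ 0.5    -0.0934]
loose_end {'pixel': [247.0, 282.3], 'conf': 0.6} [ 0.5223 -0.0457]
```

View pics/w1.png

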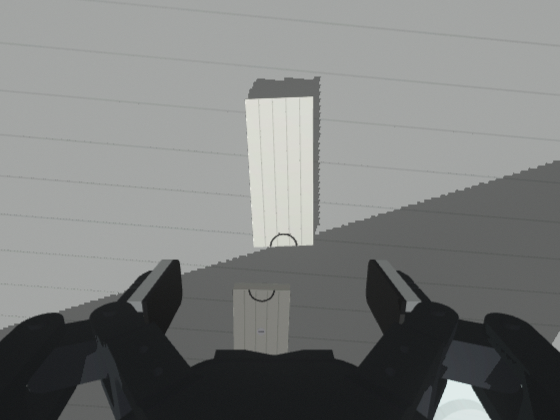

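The wrist view shows the end piece with its top corners at about (246,98), (314,97), (314,244) and (254,246). The runner's joint end lies along row 289, cols 234–290. I'll fit these edges at sub-pixel accuracy.

```bash
cat > fit.py <<'E'
from h import *
def edgefit(g,roi,axis,info,z=.015,sign=0,thr=12):
    """fit a line to the strongest gradient per column (axis=0) / per row (axis=1) in roi (c0,r0,c1,r1); returns world point, direction"""
    c0,r0,c1,r1=roi;s=cv2.GaussianBlur(g.astype(np.float32),(0,0),.8)[r0:r1,c0:c1]
    d=np.gradient(s,axis=axis);d=d*sign if sign else abs(d)
    if axis==0:d=d.T
    pts=[]
    for k,row in enumerate(d):
        j=int(row.argmax())
        if row[j]<thr or j in(0,len(row)-1):continue
        a,b,c=row[j-1:j+2];j=j+.5*(a-c)/(a-2*b+c+1e-9)
        pts.append((c0+k,r0+j) if axis==0 else (c0+j,r0+k))
    w=np.array([ray("wrist",p,z,info)[:2] for p in pts],np.float32)
    vx,vy,x,y=cv2.fitLine(w,cv2.DIST_HUBER,0,.0003,.001).ravel()
    res=np.abs((w-[x,y])@[-vy,vx])
    print(roi,"n",len(w),"res %.2f mm"%(1e3*np.median(res)),"pt",x.round(4),y.round(4),"ang %.4f"%np.arctan2(vy,vx))
    return np.array([x,y]),np.array([vx,vy])
def meet(a,b):
    t=np.linalg.solve(np.c_[a[1],-b[1]],b[0]-a[0]);return a[0]+t[0]*a[1]
E
python3 - <<'E'
from fit import *
g=cv2.imread("pics/w1.png",0);i=bot.camera_info("wrist")
print(g[150,230:330:1].tolist());print(g[310,225:300].tolist());print(g[275:300,275].tolist())
print("end piece");L=edgefit(g,(240,110,262,235),1,i,sign=1);Rr=edgefit(g,(306,110,320,225),1,i,sign=-1)
F=edgefit(g,(256,240,312,252),0,i,sign=-1);B=edgefit(g,(252,90,310,105),0,i,sign=1)
for p in ((L,F),(Rr,F),(L,B),(Rr,B)):print(meet(*p))
print("runner");L=edgefit(g,(225,295,245,345),1,i,sign=1,thr=5);Rr=edgefit(g,(282,295,300,345),1,i,sign=-1,thr=5);F=edgefit(g,(238,282,288,296),0,i,sign=1,thr=5)
for p in ((L,F),(Rr,F)):print(meet(*p))
E
```

```text
[164, 166, 165, 165, 166, 166, 165, 166, 166, 166, 166, 165, 166, 166, 166, 166, 166, 145, 205, 216, 216, 216, 216, 215, 216, 217, 216, 216, 215, 216, 205, 209, 214, 216, 216, 216, 216, 216, 216, 215, 216, 215, 215, 205, 203, 214, 216, 215, 216, 214, 216, 215, 215, 215, 215, 215, 195, 200, 214, 216, 215, 214, 215, 214, 215, 215, 215, 215, 214, 209, 202, 212, 214, 215, 214, 215, 216, 215, 215, 214, 214, 215, 209, 124, 104, 104, 105, 105, 104, 105, 158, 165, 167, 167, 166, 166, 166, 166, 167, 166]
[99, 98, 97, 99, 98, 98, 99, 99, 132, 128, 126, 127, 126, 125, 125, 125, 126, 125, 125, 116, 124, 126, 125, 125, 127, 125, 126, 126, 127, 126, 116, 124, 125, 126, 125, 126, 127, 126, 126, 126, 125, 119, 121, 125, 126, 126, 125, 126, 126, 125, 125, 127, 123, 114, 124, 126, 126, 125, 126, 127, 125, 125, 126, 128, 108, 99, 97, 98, 98, 98, 97, 99, 98, 98, 99]
[99, 99, 99, 99, 99, 99, 101, 99, 105, 107, 104, 104, 104, 105, 103, 111, 117, 120, 125, 126, 127, 126, 127, 126, 125]
end piece
(240, 110, 262, 235) n 125 res 0.18 mm pt 0.4828 0.0227 ang -1.4549
(306, 110, 320, 225) n 115 res 0.02 mm pt 0.5424 0.0253 ang -1.4553
(256, 240, 312, 252) n 49 res 0.13 mm pt 0.5255 -0.0479 ang 0.1260
(252, 90, 310, 105) n 58 res 0.06 mm pt 0.5066 0.0903 ang 0.1154
[ 0.4915624  -0.05221075]
[ 0.55051917 -0.04474106]
[0.4753809  0.08672925]
[0.53446734 0.09357765]
runner
(225, 295, 245, 345) n 50 res 0.13 mm pt 0.4755 -0.1455 ang -1.5109
(282, 295, 300, 345) n 50 res 0.11 mm pt 0.5346 -0.1371 ang -1.5177
(238, 282, 288, 296) n 44 res 0.12 mm pt 0.5067 -0.0981 ang 0.0514
[ 0.4727999  -0.09988588]
[ 0.5324457  -0.09681495]
```

```bash
python3 -c "
from h import *
plan(.513,.0208,0.0,.1155,4)"
```

```text
from [ 5.076e-01 -5.000e-04  1.614e-01] yaw 0.0793 dyaw 0.036 q6 -0.13
[0.0052, 0.0018, 0.0403, -0.0091]
[0.0052, 0.0018, 0.0403, -0.0091]
[0.0052, 0.0019, 0.0403, -0.0091]
[0.0051, 0.0019, 0.0403, -0.0091]
```

```bash
python3 -m jog '[[[0.0062, 0.0024, 0.04, -0.009], [0.0062, 0.0022, 0.04, -0.009], [0.0062, 0.0022, 0.04, -0.009], [0.0062, 0.0022, 0.03, -0.009], [0, 0, 0.0, 0]]]' 1.0
python3 -m jog '[[[0, 0, 0.008, 0], [0, 0, 0, 0]]]'
python3 - <<'E'
from h import *
i=bot.camera_info("wrist");snap("wrist","w2");plan(.5145,.0246,0.0,.1155,1)
E
```

```text
time: 4.45
tool_pos: [0.5117, 0.0252, 0.009]
tcp_rot: [-2.087, -2.342, 0.006]
wrist_force: [0.4, -0.9, -0.6]
width: 1.002
grip_force: 0.0
time: 4.7
tool_pos: [0.5154, 0.0256, 0.0042]
tcp_rot: [2.088, 2.346, 0.002]
wrist_force: [-0.2, -0.7, 0.4]
width: 0.997
grip_force: 0.0
from [0.5155 0.0257 0.0044] yaw 0.1163 dyaw -0.001 q6 -0.11
[-0.001, -0.0011, 0.0044, 0.0008]
```

View pics/w2.png

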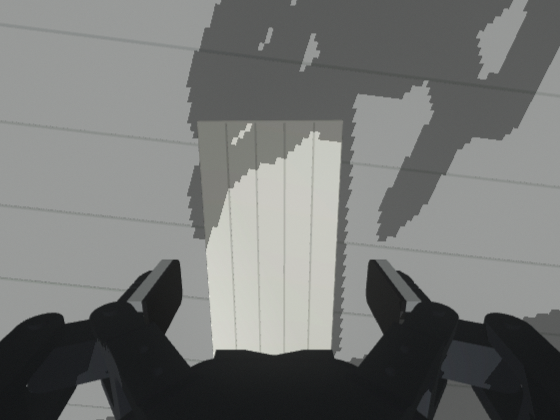

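The piece lies centred between the pads: its mid-column is about 272 and the pads' is 273. I'll lower a little and grip.

```bash
python3 -m jog '[[[0, -0.001, 0.004, 0], [0, 0, 0, 0]]]' && python3 -m jog '[[[0, 0, 0, 0], [0, 0, 0, 0], [0, 0, 0, 0], [0, 0, 0, 0]]]' 0.0 40 ; python3 - <<'E'
from h import *
s=bot.read_state();print(s["tool_pos"],s["width"],s["grip_force"],s["wrist_force"])
# piece centre now = TCP laterally; target: relative transform measured
a0=.1155;a1=.055;da=a1-a0
fe=np.array([.5041,-.0946]);c0=np.array([.5145,.0246])
c1=fe+.07*np.array([-np.sin(a1),np.cos(a1)])
t=s["tool_pos"][:2]; e=t-c0
# lateral offset of TCP in piece frame collapses (grip centres), keep longitudinal
Y=np.array([-np.sin(a1),np.cos(a1)]);Y0=np.array([-np.sin(a0),np.cos(a0)])
tgt=c1+Y*(e@Y0); print("target",tgt,"lat err mm",1e3*(e@np.array([np.cos(a0),np.sin(a0)])))
pre=tgt+.006*Y
plan(pre[0],pre[1],s["tool_pos"][2],a1,4)
E
```

```text
time: 5.0
tool_pos: [0.5135, 0.026, -0.0006]
tcp_rot: [2.088, 2.347, 0.0]
wrist_force: [-1.0, 0.4, 0.5]
width: 0.999
grip_force: 0.0
time: 5.5
tool_pos: [0.5141, 0.0261, -0.0003]
tcp_rot: [2.087, 2.347, 0.001]
wrist_force: [-1.2, -0.1, 3.6]
width: 0.682
grip_force: 43.6
[ 5.14083259e-01  2.60579074e-02 -3.30011244e-04] 0.6816632203782348 43.62130880355835 [-1.18845426 -0.14310433  3.62450839]
target [ 0.50016969 -0.02321189] lat err mm -0.2459500361702126
from [ 5.141e-01  2.610e-02 -3.000e-04] yaw 0.1170 dyaw -0.062 q6 -0.11
[-0.0103, -0.0048, 0.0, 0.0155]
[-0.0104, -0.0046, 0.0, 0.0155]
[-0.0105, -0.0045, 0.0, 0.0155]
[-0.0105, -0.0043, 0.0, 0.0155]
```

```bash
python3 -m jog '[[[-0.0103, -0.0048, 0, 0.0155], [-0.0104, -0.0046, 0, 0.0155], [-0.0105, -0.0045, 0, 0.0155], [-0.0105, -0.0043, 0, 0.0155], [0, 0, 0, 0]]]' && python3 -m jog '[[[-0.002, 0, 0, 0], [-0.002, 0, 0, 0], [0, 0, 0, 0]]]'; python3 -c "
from h import *
s=bot.read_state();print(s['wrist_force']);plan(.50017,-.02321,-.0003,.055,1)"
```

```text
time: 6.12
tool_pos: [0.4993, -0.019, -0.0003]
tcp_rot: [2.161, 2.279, -0.001]
wrist_force: [-0.8, -1.4, 5.6]
width: 0.693
grip_force: 44.0
time: 6.5
tool_pos: [0.4995, -0.0218, -0.0003]
tcp_rot: [-2.161, -2.28, -0.001]
wrist_force: [-0.0, 2.2, 7.4]
width: 0.688
grip_force: 44.0
[-0.04161951  2.24982153  7.41746377]
from [ 4.995e-01 -2.180e-02 -3.000e-04] yaw 0.0537 dyaw 0.001 q6 -0.15
[-0.0014, 0.0006, -0.0, -0.0013]
```

```bash
python3 -m jog '[[[-0.001, 0.0006, 0, 0], [-0.0005, 0, 0, 0], [0, 0, 0, 0]]]' && python3 -m jog '[[[-0.0015, 0, 0, 0], [0, 0, 0, 0]]]' && python3 -m jog '[[[-0.0015, 0, 0, 0], [0, 0, 0, 0]]]'
```

```text
time: 6.88
tool_pos: [0.4999, -0.0229, -0.0003]
tcp_rot: [-2.16, -2.28, -0.0]
wrist_force: [-1.8, 4.8, 8.7]
width: 0.689
grip_force: 44.2
time: 7.12
tool_pos: [0.5001, -0.0239, -0.0003]
tcp_rot: [-2.16, -2.279, -0.002]
wrist_force: [-1.8, 7.4, 8.0]
width: 0.689
grip_force: 44.2
time: 7.38
tool_pos: [0.5001, -0.0239, -0.0003]
tcp_rot: [-2.16, -2.277, -0.004]
wrist_force: [-1.5, 14.4, 8.9]
width: 0.688
grip_force: 44.2
```

```bash
python3 -m jog '[[[0, 0, 0, 0], [0, 0, 0, 0]]]' 1.0 && python3 -m jog '[[[0, 0, -0.02, 0], [-0.012, 0, -0.04, 0], [-0.012, 0, -0.04, 0], [-0.012, 0, 0, 0], [0, 0, 0, 0]]]' && python3 -m jog '[[[0, 0, 0, 0], [0, 0, 0, 0]]]'
cat > look.py <<'E'
from fit import *
import sys
i=bot.camera_info("wrist");im=snap("wrist",sys.argv[1]);
import pickle;pickle.dump(i,open(f"pics/{sys.argv[1]}.pkl","wb"))
x=int(sys.argv[2]) if len(sys.argv)>2 else 180;
cv2.imwrite(f"pics/{sys.argv[1]}c.png",cv2.resize(im[140:340,180:380,::-1],None,fx=3,fy=3,interpolation=cv2.INTER_CUBIC))
s=bot.read_state();print(s["time"],s["tool_pos"],s["joint_vel"].round(3))
E
python3 look.py w3
```

```text
time: 7.62
tool_pos: [0.4993, -0.0264, -0.0014]
tcp_rot: [-2.159, -2.281, 0.003]
wrist_force: [-0.4, -0.1, -0.1]
width: 0.997
grip_force: 0.0
time: 8.25
tool_pos: [0.5016, -0.0626, 0.0985]
tcp_rot: [-2.161, -2.279, 0.002]
wrist_force: [-0.3, 0.4, -0.5]
width: 1.002
grip_force: 0.0
time: 8.5
tool_pos: [0.5012, -0.0612, 0.0977]
tcp_rot: [-2.157, -2.28, 0.003]
wrist_force: [0.3, 1.0, 0.6]
width: 0.998
grip_force: 0.0
8.55 [ 0.50149754 -0.06118214  0.09802284] [ 0.001 -0.004 -0.007 -0.    -0.     0.   ]
```

View pics/w3c.png

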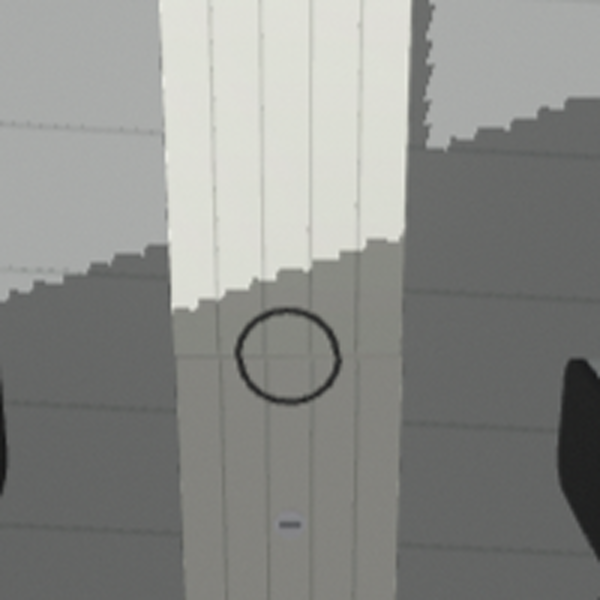

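The joint is closed. The crop shows one complete ring centred at about (289,356), which is full-frame (276,258), and only a hairline seam. I'll quantify the flushness and squareness.

```bash
python3 - <<'E'
from fit import *
import pickle
g=cv2.imread("pics/w3.png",0);i=pickle.load(open("pics/w3.pkl","rb"))
print("piece");a=edgefit(g,(230,215,245,256),1,i,sign=1,thr=4);b=edgefit(g,(306,225,320,256),1,i,sign=-1,thr=4)
a1=edgefit(g,(226,150,245,205),1,i,sign=1,thr=4);b1=edgefit(g,(306,150,325,205),1,i,sign=-1,thr=4)
print("runner");c=edgefit(g,(230,262,250,330),1,i,sign=1,thr=4);d=edgefit(g,(304,262,320,330),1,i,sign=-1,thr=4)
print("seam");s=edgefit(cv2.bitwise_not(g),(240,254,256,264),0,i,thr=1)
for L in (a,b,a1,b1,c,d):
    q=meet(L,(np.array([.5,-.097]),np.array([1,.055])));print(q.round(5))
p=ray("wrist",(180+289.5/3-.33,140+356/3-.33),.015,i);print("ring",p)
for d in bot.spot_point("wrist","fixed_end")[:1]: print(d,ray("wrist",d["pixel"][::-1],.015,i))
E
```

```text
piece
(230, 215, 245, 256) n 41 res 0.05 mm pt 0.4734 -0.0775 ang -1.5030
(306, 225, 320, 256) n 31 res 0.09 mm pt 0.5331 -0.079 ang -1.5033
(226, 150, 245, 205) n 55 res 0.12 mm pt 0.4706 -0.0299 ang -1.5148
(306, 150, 325, 205) n 55 res 0.02 mm pt 0.5299 -0.0279 ang -1.5108
runner
(230, 262, 250, 330) n 68 res 0.11 mm pt 0.4775 -0.1331 ang -1.5116
(304, 262, 320, 330) n 68 res 0.09 mm pt 0.5367 -0.1303 ang -1.5122
seam
(240, 254, 256, 264) n 16 res 0.04 mm pt 0.4825 -0.095 ang 0.0459
[ 0.47484 -0.09838]
[ 0.53415 -0.09512]
[ 0.47443 -0.09841]
[ 0.53396 -0.09513]
[ 0.47541 -0.09835]
[ 0.53464 -0.09509]
ring [ 0.50497763 -0.09469376  0.015     ]
{'pixel': [258.7, 274.4], 'conf': 0.89} [ 0.50360717 -0.09508065  0.015     ]
```

The end piece sits about 0.6 mm to one side, and its angle is within 3 mrad. Gripping once across both sides of the joint will bring the sides flush.

```bash
python3 -c "
from h import *
plan(.5047,-.0915,0.0005,.0575,3)"
```

```text
from [ 0.5018 -0.0612  0.0983] yaw 0.0554 dyaw 0.002 q6 -0.23
[-0.0101, 0.0004, 0.0326, -0.0007]
[-0.0101, 0.0004, 0.0326, -0.0007]
[-0.0101, 0.0004, 0.0326, -0.0007]
```

```bash
python3 -m jog '[[[-0.01, 0.0004, 0.033, -0.001], [-0.01, 0.0004, 0.033, 0], [-0.01, 0.0004, 0.031, -0.001], [0, 0, 0, 0]]]' 1.0 && python3 -m jog '[[[0, 0, 0, 0], [0, 0, 0, 0], [0, 0, 0, 0]]]' 0.0 50; python3 -m jog '[[[0, 0, 0, 0], [0, 0, 0, 0]]]' 1.0 && python3 -m jog '[[[0, 0, -0.02, 0], [0.01, 0, -0.04, 0], [0.01, 0, -0.04, 0], [0.01, 0, 0, 0], [0, 0, 0, 0]]]' && python3 -m jog '[[[0, 0, 0, 0], [0, 0, 0, 0]]]'; python3 look.py w4; python3 - <<'E'
from fit import *
import pickle
g=cv2.imread("pics/w4.png",0);i=pickle.load(open("pics/w4.pkl","rb"))
def px(w): return proj("wrist",[*w,.015],i)
print(px((.4751,-.097)),px((.5343,-.097)),px((.505,-.0947)))
E
```

```text
time: 9.1
tool_pos: [0.5024, -0.091, -0.0004]
tcp_rot: [-2.154, -2.279, 0.005]
wrist_force: [-0.6, 0.1, 0.2]
width: 0.998
grip_force: 0.0
time: 9.48
tool_pos: [0.5046, -0.0912, 0.0039]
tcp_rot: [-2.157, -2.283, 0.002]
wrist_force: [-5.9, -0.2, 5.6]
width: 0.682
grip_force: 53.8
time: 9.72
tool_pos: [0.5068, -0.0916, 0.0036]
tcp_rot: [2.155, 2.282, 0.003]
wrist_force: [-0.4, 0.5, -0.1]
width: 0.998
grip_force: 0.0
time: 10.35
tool_pos: [0.5036, -0.061, 0.1024]
tcp_rot: [2.156, 2.285, 0.001]
wrist_force: [0.6, 0.1, 0.3]
width: 1.0
grip_force: 0.0
time: 10.6
tool_pos: [0.5027, -0.0616, 0.1009]
tcp_rot: [-2.156, -2.282, 0.002]
wrist_force: [-0.4, 0.3, -0.5]
width: 0.997
grip_force: 0.0
10.65 [ 0.50282192 -0.06170187  0.10111242] [-0.     0.    -0.008 -0.    -0.002 -0.001]
[236.57981018 256.70270213] [310.75943977 260.65850375] [274.27328509 256.037247  ]
```

```bash
python3 - <<'E'
from fit import *
import pickle
g=cv2.imread("pics/w4.png",0);i=pickle.load(open("pics/w4.pkl","rb"))
a1=edgefit(g,(226,150,245,205),1,i,sign=1,thr=4);b1=edgefit(g,(306,150,325,205),1,i,sign=-1,thr=4)
a=edgefit(g,(230,215,245,253),1,i,sign=1,thr=4);b=edgefit(g,(304,225,320,253),1,i,sign=-1,thr=4)
c=edgefit(g,(230,262,250,330),1,i,sign=1,thr=4);d=edgefit(g,(300,262,318,330),1,i,sign=-1,thr=4)
for L in (a1,b1,a,b,c,d):
    print(meet(L,(np.array([.5,-.095]),np.array([1,.055]))).round(5))
E
```

```text
(226, 150, 245, 205) n 55 res 0.15 mm pt 0.471 -0.0335 ang -1.5014
(306, 150, 325, 205) n 55 res 0.02 mm pt 0.5302 -0.0296 ang -1.5028
(230, 215, 245, 253) n 38 res 0.06 mm pt 0.4743 -0.0808 ang -1.4919
(304, 225, 320, 253) n 28 res 0.05 mm pt 0.5335 -0.0773 ang -1.5057
(230, 262, 250, 330) n 68 res 0.08 mm pt 0.4773 -0.1299 ang -1.5087
(300, 262, 318, 330) n 68 res 0.07 mm pt 0.536 -0.1193 ang -1.5088
[ 0.47535 -0.09636]
[ 0.53454 -0.0931 ]
[ 0.4755  -0.09635]
[ 0.53452 -0.0931 ]
[ 0.47517 -0.09637]
[ 0.53443 -0.09311]
```

View pics/w4c.png

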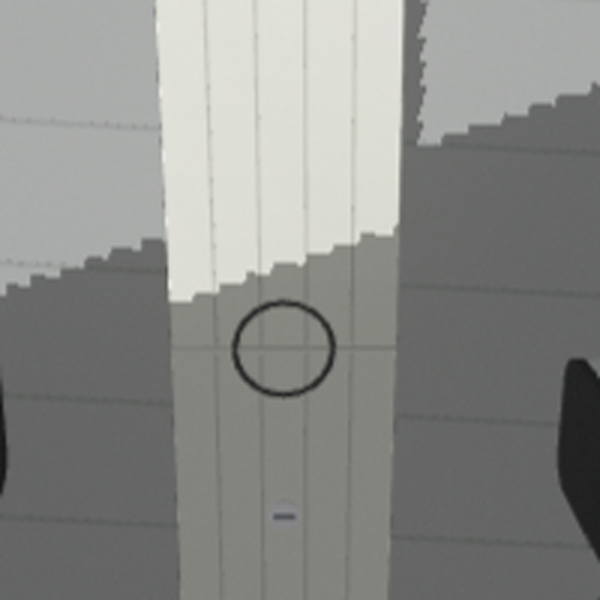

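The sides are now flush to about 0.1 mm, with roughly 0.4 mm of skew left at one corner. A gentle push on the far end with closed fingers will seat the joint square.

```bash
python3 -c "
from h import *
plan(.4970,.065,0.005,.060,3)"
```

```text
from [ 0.5028 -0.0617  0.1011] yaw 0.0567 dyaw 0.003 q6 -0.23
[0.0423, 0.0005, 0.032, -0.0011]
[0.0423, 0.0005, 0.032, -0.0011]
[0.0423, 0.0005, 0.032, -0.0011]
```

```bash
python3 -m jog '[[[0.06, 0.0005, 0, -0.001], [0.06, 0.0005, 0, -0.001], [0.007, 0.0005, 0.03, -0.001], [0, 0, 0.04, 0], [0, 0, 0.026, 0]]]' 0.0 30 && python3 -m jog '[[[0, 0, 0, 0], [-0.003, 0, 0, 0], [-0.003, 0, 0, 0], [0, 0, 0, 0]]]' && python3 -m jog '[[[-0.002, 0, 0, 0], [0, 0, 0, 0]]]'
```

```text
time: 11.28
tool_pos: [0.4964, 0.0654, 0.0041]
tcp_rot: [-2.152, -2.286, 0.003]
wrist_force: [-0.0, 0.1, 0.1]
width: -0.003
grip_force: 0.0
time: 11.78
tool_pos: [0.4993, 0.059, 0.0075]
tcp_rot: [2.153, 2.285, 0.003]
wrist_force: [-0.4, 1.4, -0.8]
width: 0.003
grip_force: 0.0
time: 12.02
tool_pos: [0.4985, 0.0572, 0.0066]
tcp_rot: [2.154, 2.287, 0.001]
wrist_force: [0.2, -0.1, -0.4]
width: 0.0
grip_force: 0.0
```

```bash
python3 -m jog '[[[-0.002, 0, 0, 0], [0, 0, 0, 0]]]' | grep -E "pos|force:"; python3 -m jog '[[[-0.002, 0, 0, 0], [0, 0, 0, 0]]]'| grep -E "pos|force:"; python3 -m jog '[[[-0.002, 0, 0, 0], [0, 0, 0, 0]]]'| grep -E "pos|force:"
```

```text
tool_pos: [0.499, 0.0563, 0.0065]
wrist_force: [1.4, 5.0, 0.3]
grip_force: 2.3
tool_pos: [0.4994, 0.0561, 0.0067]
wrist_force: [0.8, 12.5, -0.0]
grip_force: 6.4
tool_pos: [0.4994, 0.0559, 0.0067]
wrist_force: [-0.3, 20.9, -0.3]
grip_force: 10.5
```

```bash
python3 -m jog '[[[0.012, 0, 0, 0], [0.01, 0, -0.03, 0], [0, 0, -0.04, 0], [-0.05, 0, -0.03, 0], [-0.06, 0, 0, 0]]]' | grep pos; python3 -m jog '[[[-0.025, 0.003, 0, 0], [0, 0, 0, 0], [0, 0, 0, 0], [0, 0, 0, 0]]]' 1.0 | grep pos; python3 look.py w5;python3 - <<'E'
from fit import *
import pickle
g=cv2.imread("pics/w5.png",0);i=pickle.load(open("pics/w5.pkl","rb"))
def roi(x0,y0,x1,y1):  # box in px about projected world points
    p=np.array([proj("wrist",[x0,y0,.015],i),proj("wrist",[x1,y1,.015],i)]);return p
def side(x,ya,yb,s):
    sl=-.0605; P=[proj("wrist",[x+sl*(y+.095),y,.015],i) for y in (ya,yb)]
    c=[p[0] for p in P];r=sorted(p[1] for p in P)
    return edgefit(g,(int(min(c))-6,int(r[0]),int(max(c))+7,int(r[1])),1,i,sign=s,thr=4)
Ls=[side(.4752,.02,-.05,1),side(.5344,.02,-.05,-1),side(.4752,-.1,-.15,1),side(.5344,-.1,-.15,-1)]
for L in Ls: print(meet(L,(np.array([.5,-.095]),np.array([1,.06]))).round(5))
for d in bot.spot_point("wrist","fixed_end")[:1]+bot.spot_point("wrist","loose_end")[:1]: print(d,ray("wrist",d["pixel"][::-1],.015,i))
# meter from top camera
bot.read_camera("top")
for d in bot.regions_of("top","tool_block")[:1]: print("block",cv2.minAreaRect(cv2.findNonZero(d["pixels"].astype(np.uint8))))
plan(.455,.30,.26,-.1,7)
E
```

```text
tool_pos: [0.5067, -0.0372, 0.1098]
tool_pos: [0.508, -0.0602, 0.1059]
13.95 [ 0.5080893  -0.0602186   0.10601037] [ 0.001 -0.002 -0.002 -0.001 -0.    -0.001]
(218, 102, 235, 198) n 96 res 0.13 mm pt 0.4704 -0.0175 ang -1.5105
(298, 108, 314, 203) n 95 res 0.02 mm pt 0.5296 -0.0132 ang -1.5090
(224, 258, 239, 312) n 54 res 0.12 mm pt 0.4769 -0.1235 ang -1.5073
(295, 262, 310, 316) n 54 res 0.09 mm pt 0.5363 -0.1228 ang -1.5121
[ 0.47516 -0.09649]
[ 0.53456 -0.09293]
[ 0.47516 -0.09649]
[ 0.53457 -0.09293]
{'pixel': [253.2, 263.3], 'conf': 0.77} [ 0.501757   -0.09354246  0.015     ]
{'pixel': [253.7, 266.7], 'conf': 0.84} [ 0.50453049 -0.09380932  0.015     ]
block ((140.4662628173828, 232.21701049804688), (36.0333137512207, 57.947547912597656), 8.841814994812012)
from [ 0.5084 -0.0607  0.1062] yaw 0.0610 dyaw -0.161 q6 -0.23
[0.0519, -0.0045, -0.022, 0.023]
[0.0518, -0.0057, -0.022, 0.023]
[0.0516, -0.0068, -0.022, 0.023]
[0.0515, -0.008, -0.022, 0.023]
[0.0513, -0.0092, -0.022, 0.023]
[0.051, -0.0104, -0.022, 0.023]
[0.0508, -0.0116, -0.022, 0.023]
```

The joint is square and flush: the sides agree to within 0.02 mm and the angles to within about 1 mrad. Next I'll take the wrist camera to the block.

```bash
python3 -m jog '[[[0.05, -0.005, -0.03, 0.023], [0.052, -0.006, -0.03, 0.023], [0.052, -0.007, -0.03, 0.023], [0.051, -0.008, -0.03, 0.023], [0.051, -0.009, -0.02, 0.023]]]' 1.0 | grep pos; python3 -m jog '[[[0.051, -0.01, -0.01, 0.023], [0.051, -0.012, 0, 0.023], [0, 0, 0, 0], [0, 0, 0, 0], [0, 0, 0, 0]]]' | grep pos; python3 look.py w6; python3 - <<'E'
from fit import *
import pickle
np.set_printoptions(precision=4,suppress=True)
i=pickle.load(open("pics/w6.pkl","rb"))
for t in ("meter","tool_block"):
    for d in bot.regions_of("wrist",t)[:2]:
        print(t,d["conf"],d["box"])
        bx=cv2.boxPoints(cv2.minAreaRect(cv2.findNonZero(d["pixels"].astype(np.uint8))))
        print([ray("wrist",p,.165 if t=="meter" else .06,i)[:2].round(4) for p in bx])
E
```

```text
tool_pos: [0.4699, 0.1963, 0.2484]
tool_pos: [0.4548, 0.2965, 0.256]
15.45 [0.4549118  0.29639125 0.25612343] [-0.003  0.001 -0.001  0.001 -0.002  0.001]
meter 0.92 [120.5, 162.2, 197.8, 216.6]
[array([0.3365, 0.318 ]), array([0.3601, 0.3582]), array([0.4033, 0.3383]), array([0.3815, 0.2964])]
meter 0.61 [234.7, 133.0, 281.4, 173.8]
[array([0.4302, 0.3338]), array([0.436 , 0.3614]), array([0.4701, 0.3555]), array([0.4655, 0.3276])]
tool_block 0.69 [230.0, 115.3, 345.4, 173.5]
[array([0.4114, 0.3176]), array([0.4195, 0.3757]), array([0.5368, 0.3637]), array([0.5344, 0.305 ])]
```

View pics/w6.png

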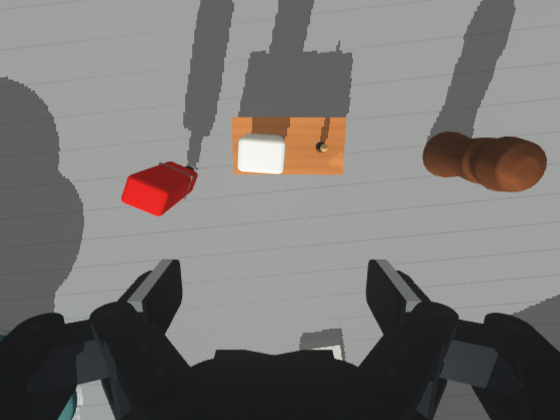

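The wrist view shows the white meter's top at about (261,154) in the oak block, which spans (233..345, 117..174). The red look-alike at (160,188) stands close by on the left, so I'll go down with the fingers only partly open.

```bash
python3 -c "
from h import *
plan(.4503,.344,.185,-.15,2)"
```

```text
from [0.455  0.2965 0.2563] yaw -0.1026 dyaw -0.047 q6 0.63
[0.0234, -0.0048, 0.0356, 0.0237]
[0.0233, -0.0053, 0.0356, 0.0237]
```

```bash
python3 -m jog '[[[0.023, -0.005, 0.02, 0.024], [0.0235, -0.005, 0.05, 0.024], [0, 0, 0, 0], [0, 0, 0, 0], [0, 0, 0, 0]]]' 0.6 | grep pos; python3 - <<'E'
from fit import *
i=bot.camera_info("wrist");snap("wrist","w7")
for d in bot.regions_of("wrist","meter")[:2]:
    print(d["conf"],d["box"])
    bx=cv2.boxPoints(cv2.minAreaRect(cv2.findNonZero(d["pixels"].astype(np.uint8))))
    q=np.array([ray("wrist",p,.165,i)[:2] for p in bx]);print(q.round(4),q.mean(0))
plan(.4503,.344,.112,-.15,2)
E
```

```text
tool_pos: [0.4515, 0.3449, 0.1887]
0.69 [240.6, 192.5, 298.7, 268.5]
[[0.4389 0.3792]
 [0.4718 0.3742]
 [0.4661 0.3292]
 [0.4309 0.3346]] [0.45194179 0.35430333]
0.61 [101.1, 222.0, 193.6, 304.8]
[[0.339  0.3344]
 [0.4016 0.3771]
 [0.4174 0.3517]
 [0.3537 0.3054]] [0.37794014 0.34217163]
from [0.4512 0.345  0.1884] yaw -0.1497 dyaw -0.000 q6 0.76
[-0.0005, -0.0004, 0.0382, 0.0002]
[-0.0005, -0.0004, 0.0382, 0.0002]
```

View pics/w7.png

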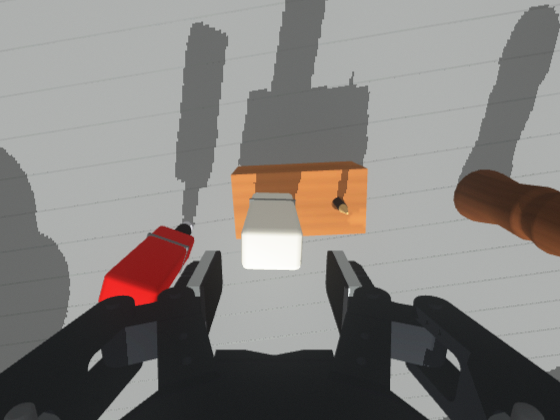

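The white top face spans (243..300, 233..268), centred between the pads (mid-col about 274), and the red one stays clear to the left of the left finger. I'll go down and grip.

```bash
python3 -m jog '[[[0, -0.001, 0.03, 0], [0, 0, 0.03, 0], [0, 0, 0.016, 0], [0, 0, 0, 0]]]' | grep -E "pos|force"; python3 -m jog '[[[0, 0, 0, 0], [0, 0, 0, 0], [0, 0, 0, 0]]]' 0.0 60; python3 -c "
from h import *
s=bot.read_state();print(s['wrist_force'],s['torque']);plan(.45,.344,.2,-.15,2)"
```

```text
tool_pos: [0.4485, 0.3444, 0.1095]
wrist_force: [-0.4, 0.2, 0.1]
grip_force: 0.0
time: 17.15
tool_pos: [0.45, 0.3457, 0.1118]
tcp_rot: [2.38, 2.05, 0.004]
wrist_force: [0.2, -0.6, 2.5]
width: 0.415
grip_force: 57.0
[ 0.24294329 -0.64277791  2.48274307] [-0.01005538  0.01334765 -0.00132349]
from [0.45   0.3457 0.1118] yaw -0.1490 dyaw -0.001 q6 0.76
[-0.0008, 0.0001, -0.0441, 0.0005]
[-0.0008, 0.0001, -0.0441, 0.0005]
```

```bash
python3 -m jog '[[[0, 0, -0.02, 0], [0, 0, -0.04, 0], [0, 0, -0.04, 0], [0, 0, 0, 0], [0, 0, 0, 0]]]'; python3 - <<'E'
from h import *
s=bot.read_state();print(s["wrist_force"],s["torque"])
snap("side","s8");snap("top","t8")
for c in ("top","side"):
    for d in bot.search_frame(c,"meter")[:3]: print(c,d)
plan(.505,-.0947,.165,-.15,9)
E
```

```text
time: 17.77
tool_pos: [0.4485, 0.3446, 0.2094]
tcp_rot: [-2.38, -2.05, 0.002]
wrist_force: [-0.5, 0.8, -2.0]
width: 0.409
grip_force: 57.7
[-0.5254502   0.78836515 -2.03403577] [0.02360821 0.00251166 0.00340362]
top {'box': [121.7, 281.1, 155.4, 304.6], 'conf': 0.74}
top {'box': [271.7, 210.5, 341.7, 237.3], 'conf': 0.49}
side {'box': [287.2, 309.6, 311.0, 354.6], 'conf': 0.92}
side {'box': [221.1, 270.4, 252.0, 316.8], 'conf': 0.56}
side {'box': [285.5, 173.5, 333.4, 225.7], 'conf': 0.46}
from [0.448  0.3443 0.2082] yaw -0.1490 dyaw -0.001 q6 0.76
[-0.0473, 0.0135, 0.0048, 0.0001]
[-0.0473, 0.0135, 0.0048, 0.0001]
[-0.0473, 0.0135, 0.0048, 0.0001]
[-0.0473, 0.0135, 0.0048, 0.0001]
[-0.0473, 0.0135, 0.0048, 0.0001]
[-0.0473, 0.0135, 0.0048, 0.0001]
[-0.0473, 0.0135, 0.0048, 0.0001]
[-0.0473, 0.0135, 0.0048, 0.0001]
[-0.0473, 0.0135, 0.0048, 0.0001]
```

```bash
python3 -m jog '[[[-0.03, 0.009, 0, 0], [-0.047, 0.0135, 0, 0], [-0.05, 0.0135, 0, 0], [-0.05, 0.0135, 0, 0], [-0.05, 0.014, 0, 0]]]' | grep pos; python3 -m jog '[[[-0.05, 0.014, 0, 0], [-0.05, 0.0135, 0, 0], [-0.05, 0.0135, 0.01, 0], [-0.03, 0.009, 0.03, 0], [-0.015, 0.005, 0.03, 0]]]' | grep pos;  python3 -m jog '[[[0, 0, 0, 0], [0, 0, 0, 0]]]' | grep pos; python3 -c "
from h import *
plan(.505,-.0935,.128,-.15,1)"
```

```text
tool_pos: [0.4775, 0.1095, 0.2092]
tool_pos: [0.5033, -0.0917, 0.1389]
tool_pos: [0.5036, -0.0895, 0.1404]
from [ 0.5036 -0.0895  0.1404] yaw -0.1491 dyaw -0.001 q6 -0.08
[-0.0038, 0.002, 0.0124, 0.0009]
```

```bash
python3 -m jog '[[[-0.004, 0.002, 0.006, 0], [0, 0, 0.006, 0], [0, 0, 0, 0], [0, 0, 0, 0]]]' | grep -E "pos|force"; python3 - <<'E'
from h import *
s=bot.read_state();print(s["time"],s["tool_pos"],s["wrist_force"])
a=snap("side","s9");b=snap("wrist","w9")
for c in ("side","wrist"):
    for d in bot.spot_point(c,"foot_tip")[:2]: print(c,d["pixel"],d["conf"])
    for d in bot.spot_point(c,"fixed_end")[:2]: print(c,d["pixel"],d["conf"])
tp=s["tool_pos"];f=[tp[0],tp[1],tp[2]-.0978]
print("expected foot px side",proj("side",f),"ring side",proj("side",[.505,-.0947,.015]),"foot wrist",proj("wrist",f),"ring",proj("wrist",[.505,-.0947,.015]))
c=proj("side",[.505,-.0947,.06]);x,y=int(c[0])-40,int(c[1])-45
A=cv2.resize(a[y:y+90,x:x+80],None,fx=6,fy=6,interpolation=cv2.INTER_CUBIC)
B=cv2.resize(b[150:330,210:340],None,fx=3,fy=3,interpolation=cv2.INTER_CUBIC)
print("side crop origin",x,y)
cv2.imwrite("pics/c9.png",cv2.copyMakeBorder(A,0,0,0,0,0)[:,:,::-1])
E
```

```text
tool_pos: [0.505, -0.0939, 0.1284]
wrist_force: [1.0, -0.7, -1.6]
grip_force: 57.5
19.975 [ 0.50500823 -0.09392698  0.12841459] [ 1.02493198 -0.65213294 -1.63805416]
side [172.1, 322.3] 0.89
wrist [214.7, 272.9] 0.4
wrist [205.2, 273.2] 0.4
wrist [207.8, 269.4] 0.58
expected foot px side [320.99508989 171.37582518] ring side [320.87787831 175.40673051] foot wrist [273.21634066 211.60310511] ring [273.34783435 207.55329762]
side crop origin 281 117
```

View pics/c9.png

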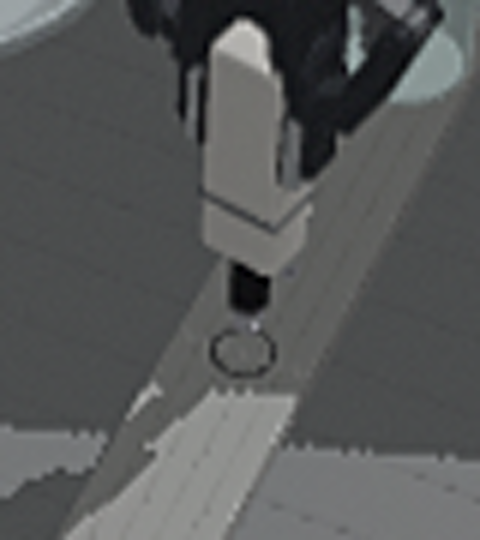

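The side crop shows the foot just above the ring: foot centre at about (251,325) and ring centre at (243,352), so the foot is 2–3 mm to the image right. I'll measure the meter's axis and tilt from the neck and handle before lowering.

```bash
python3 - <<'E'
from h import *
g=cv2.imread("pics/s9.png",0)
tp=np.array([.50501,-.09393,.12841]);o=tp-[0,0,.0978]
for z in (.005,.01,.018,.024,.03,.036,.042): 
    p=proj("side",o+[0,0,z]);r=int(round(p[1]));print(z,p.round(1),r,g[r,312:334].tolist())
E
```

```text
0.005 [321.1 170. ] 170 [94, 94, 94, 94, 91, 94, 96, 96, 95, 98, 98, 121, 96, 93, 94, 86, 94, 93, 93, 94, 87, 95]
0.01 [321.2 168.6] 169 [92, 94, 94, 94, 93, 92, 97, 101, 82, 68, 55, 62, 100, 97, 96, 89, 94, 94, 95, 94, 91, 90]
0.018 [321.3 166.4] 166 [75, 74, 99, 94, 93, 96, 98, 40, 8, 13, 16, 14, 13, 29, 99, 96, 92, 88, 93, 94, 93, 93]
0.024 [321.4 164.7] 165 [76, 73, 84, 94, 95, 95, 102, 42, 11, 17, 15, 13, 13, 31, 100, 96, 95, 89, 90, 95, 94, 94]
0.03 [321.5 163. ] 163 [77, 73, 75, 81, 95, 96, 102, 41, 15, 15, 13, 8, 0, 14, 92, 93, 95, 97, 93, 91, 95, 94]
0.036 [321.6 161.3] 161 [75, 75, 76, 74, 75, 100, 100, 59, 7, 16, 82, 111, 120, 119, 122, 120, 98, 88, 95, 93, 90, 93]
0.042 [321.7 159.5] 160 [76, 75, 75, 74, 73, 85, 96, 67, 79, 107, 114, 116, 114, 115, 116, 122, 120, 102, 92, 93, 90, 95]
```

Measured relative to the ring in the same image, the neck axis is within about 0.3 mm of the ring's centre and upright. I'll lower it to just above contact, then press in small steps.

```bash
python3 -m jog '[[[0, 0, 0.006, 0], [0, 0, 0.005, 0], [0, 0, 0, 0], [0, 0, 0, 0]]]' | grep -E "pos|wrist"; python3 -m jog '[[[0, 0, 0.002, 0], [0, 0, 0, 0], [0, 0, 0, 0]]]' | grep -E "pos|wrist";python3 -m jog '[[[0, 0, 0.002, 0], [0, 0, 0, 0], [0, 0, 0, 0]]]' | grep -E "pos|wrist"; python3 -c "
from h import *
print(bot.read_state()['wrist_force'])"
```

```text
tool_pos: [0.5049, -0.0941, 0.1171]
wrist_force: [-0.0, -0.0, -2.2]
tool_pos: [0.505, -0.0941, 0.1153]
wrist_force: [-1.0, 0.1, -1.5]
tool_pos: [0.5049, -0.0941, 0.1132]
wrist_force: [0.2, 0.6, -1.4]
[ 0.24300071  0.57185553 -1.41223656]
```

```bash
for k in 1; do python3 -m jog '[[[0, 0, 0.001, 0], [0, 0, 0, 0]]]' | grep -E "pos|wrist"; python3 -m jog '[[[0, 0, 0.001, 0], [0, 0, 0, 0]]]' | grep -E "pos|wrist"; python3 -m jog '[[[0, 0, 0.001, 0], [0, 0, 0, 0]]]' | grep -E "pos|wrist"; python3 -m jog '[[[0, 0, 0, 0], [0, 0, 0, 0]]]' | grep -E "pos|wrist";python3 -m jog '[[[0, 0, 0, 0]]]' | grep -E "pos|wrist"; done
```

```text
tool_pos: [0.5051, -0.0942, 0.1125]
wrist_force: [-0.1, -0.1, 0.0]
tool_pos: [0.5051, -0.0942, 0.1114]
wrist_force: [-0.7, 0.4, 0.2]
tool_pos: [0.5051, -0.0942, 0.1104]
wrist_force: [-0.1, -0.3, 1.6]
tool_pos: [0.5051, -0.0942, 0.1104]
wrist_force: [0.2, -0.5, 1.9]
tool_pos: [0.5051, -0.0942, 0.1104]
wrist_force: [-0.1, 0.1, 1.7]
```

```bash
python3 -m jog '[[[0, 0, 0.0007, 0], [0, 0, 0, 0], [0, 0, 0, 0]]]' | grep -E "pos|wrist";python3 -m jog '[[[0, 0, 0, 0], [0, 0, 0, 0]]]' | grep -E "pos|wrist|grip|rot|time"; python3 - <<'E'
from h import *
a=snap("side","s10")
c=proj("side",[.505,-.0947,.06]);x,y=int(c[0])-40,int(c[1])-45
cv2.imwrite("pics/c10.png",cv2.resize(a[y:y+90,x:x+80,::-1],None,fx=6,fy=6,interpolation=cv2.INTER_CUBIC))
f=[bot.read_state()["wrist_force"][2]]
for _ in range(4): bot.read_camera("side");f.append(bot.read_state()["wrist_force"][2])
print(f,np.mean(f))
E
```

```text
tool_pos: [0.5051, -0.0942, 0.1097]
wrist_force: [-0.0, -0.0, 2.5]
time: 23.28
tool_pos: [0.5051, -0.0942, 0.1097]
tcp_rot: [2.38, 2.05, 0.0]
wrist_force: [0.0, -0.3, 1.5]
grip_force: 57.9
[np.float64(0.9272055828693716), np.float64(2.394326192367572), np.float64(2.3886841588268357), np.float64(1.4289442742085765), np.float64(1.543970152710087)] 1.7366260721964886
```

View pics/c10.png

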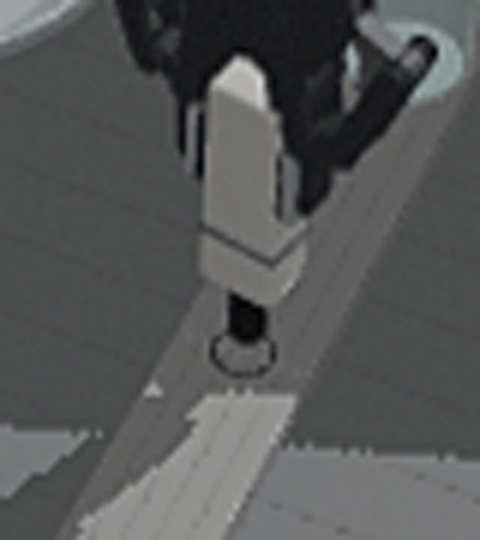

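The crop shows the foot inside the ring at (243,350), with the meter upright. The force implies about 3 mm of travel, so I'll add 0.4 mm to reach half way and hand the job in.

```bash
python3 -m jog '[[[0, 0, 0.0004, 0], [0, 0, 0, 0], [0, 0, 0, 0], [0, 0, 0, 0]]]' | grep -E "pos|wrist|grip"; python3 -c "
from workcell import bot
print(bot.finish_job())"
```

```text
tool_pos: [0.5051, -0.0942, 0.1093]
wrist_force: [1.0, 0.6, 2.0]
grip_force: 57.9
the job is handed in; nothing more can be done
None
```

I've handed the job in: the end piece is butted tight, square and flush against the runner, and the white meter is held upright inside the ring, with its foot pressed in about 3.4 mm of 7 mm (estimated from position and force).

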